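# Roll the plant-food tin onto the cork mat

## Robot

A 6-joint arm with a two-finger parallel gripper is mounted at the origin on the work surface. World frame = base frame: x ahead of the robot, y to its left, z up, the work surface at z = 0. Lengths are in m, angles in rad, forces in N, time in s.
With the tool pointing down it reaches from about 0.35 to 0.925 m from the base axis. Payload 6.4 kg.
Tool frame: the origin (TCP) lies midway between the tips of the shut fingers; the grasp point (between the pads) lies 19 mm behind it; z points along the fingers, y is the line along which they close (so a half turn about z gives the same grasp; the last joint's range is limited). The gripper opens to 85 mm and grips with 20 to 120 N. Pads are 22 mm wide; open, the fingers measure 114 mm over their backs; the gripper's body (76 mm by 85 mm) begins 54 mm behind the grasp point. The pads swing forward as they close: fully open they stand 13 mm farther back than shut.
Start: joints at [-1.365, 0.245, 1.558, -0, 1.339, -0.174], TCP at [0.241, -0.604, 0.231] pointing down, gripper open.
Joint ranges: [-3.13, 3.13], [-1.02, 2.26], [0.13, 2.54], [-0.95, 4.09], [0.21, 2.88], [-2.74, 2.74]. Speed limits (rad/s): [2.57, 2.57, 3.14, 3.14, 3.14, 3.14].

## Interface

Orientations are given as a unit quaternion [x, y, z, w].
In Python, from rig import bot gives the robot as it stands.
- The arm moves only by the tool carry_out, never from a script. Its argument "motion" is a list that holds one entry, the list of rows, each a list of 7 numbers: the turn, a rotation vector about the tool's x, y, z in degrees, then the shift along the tool's x, y, z in m, then the closure in counts, from 0 (fully open) to 255 (shut). In form: [[[wx, wy, wz, tx, ty, tz, claw], ...]]. A call has exactly 8 rows; each row shifts and turns the commanded pose from where the row before left it, along the tool's axes as they then stand; what a row does not reach is not made up. A row lasts 1/8 s, in which the tool goes at most 62.5 mm and 10.7 degrees, less where a joint would pass 70% of its speed; a pose out of reach is approached as far as the arm can. A call with a gripper value outside its range is refused whole. The fingers move at their own pace and stop on an object; "newtons" is the grip in N (left out, the last holds). Time passes only in rows, so rows that do not move let the fingers close, or fill a call up. It gives the time, the measured TCP pose, the force, the opening and the grip force at its end, in the units of the state.
- bot.observe(): the state, without advancing time (a new reading comes with each control period).
- bot.camera(name): name is "side" or "top" or "wrist"; returns the picture (384x512x3 uint8, blue, green, red); there is no depth.
- bot.camera_params(name): a dict with "vfov" (degrees; the focal length in pixels is half the picture's height over the tangent of half this angle, whatever the lens; pixels are square), "cx", "cy" (the principal point, pixels), "pose" (4x4, takes a point from camera to world coordinates). Camera axes: x right, y up, looking along -z (the intrinsics and any distortion apply to the point x, -y, -z); pixel columns grow to the right and rows downward; lengths in m; the calibration is good to about 2 mm. A picture is of the moment at which its call begins: read the wrist's pose just before it. camera_params takes no time and is no camera call; for the wrist camera it gives the pose at the moment of the call.
- bot.finish_job(): hands the job in; it is judged then, once.
The state is a dict: "t": time; "q": joint angles; "dq": joint speeds; "joint_efforts": joint torques, N m; "tcp_pos": TCP position; "ee_rot": TCP orientation; "contact_force": force on the tool from outside, world axes, zero at the start; "moment": the same for the moment, N m; "grip_width": opening from 0.0 (shut) to 1.0 (fully open); "grip_force": force on a finger pad.
Only numpy, scipy, OpenCV 4.12 (cv2) and the standard library are available. Lean on these libraries where they do the work, as an engineer would, in place of code of your own. Each camera call takes 0.05 s, during which the arm holds its last target. There are 200 camera calls.

## Task

The round steel plant-food tin lies on its side in front of the terracotta planting trough. Without gripping or lifting it, push along the top of the tin with your fingertips so that it rolls across the table and comes to rest midway across the thin cork mat, square to it and with both ends over it; then take the hand away. Touch only the upper half of the tin, and leave the pots and other things where they stand.

Things in the scene. Friction and masses are not known exactly. Their poses are not given: they have to be found in the camera images.
- tin: Plain steel tin, a cylinder 76 mm in diameter, 110 mm long, about 0.35 kg, lying on its side on the bare table, 3 to 15 mm clear of the trough and nearly parallel to it. Origin at its centre, 38 mm above the table; x is the cylinder's axis, y and z turn as it rolls. Let go at 0.05 m/s or slower it stops within a few mm. Its top moves twice as far as its centre.
- mat: Thin rectangular cork mat, 176 mm (x) by 100 mm (y), fixed flat on the table, under 1 mm thick: no step for the tin. Origin at its centre, on the table. Its x is parallel to the trough's x, the tin's axis lies along x at the end; its +y points onwards in the rolling direction, from the trough. The tin must roll 150 to 220 mm.
- trough: Low terracotta planting trough, fixed, 260 mm (x) by 120 mm (y), walls 60 mm high, with small green rosettes up to about 90 mm high along the half away from the tin. Origin at the centre of its underside. The tin lies on its +y side.
- succulent: Bystander: succulent in a terracotta pot sunk in a ribbed glass jar, 92 mm across and about 130 mm high with leaves, origin under its centre. Stands beside the rolling path on the side away from the robot.
- emptypot: Bystander: empty terracotta pot, 68 mm across, 60 mm high, origin under its centre. Stands beside the path on the robot's side.
- saucer: Bystander: terracotta saucer, 90 mm across, 18 mm high, origin under its centre. Beside the mat on the robot's side.
- whitepot: Bystander: white ribbed ceramic pot with dark round leaves, 92 mm across, about 160 mm high, origin under its centre. Stands beyond the mat as seen from the trough.
- brush: Bystander: small hand brush lying flat beside the mat on the side away from the robot.
- feedjar: Bystander: small closed jar, 52 mm across and 75 mm high, origin under its centre. Stands beyond the mat, beside the white pot.
Things that resemble listed ones, but are neither listed nor needed, are in the scene too. What is shaped like the tin but blue or red is not meant.

How it is judged:
On the way, in this order (a step that is already met when the one before it is completed fails the run):
1. the tin has rolled over by more than a quarter turn, lying on the table (angle between tin's own z axis and vertical above 1.6 rad and height (world z) of tin below 0.045 m), for 0.02 s.
2. the tin has rolled on to about half a turn (angle between tin's own z axis and vertical above 2.6 rad and height (world z) of tin below 0.045 m), for 0.02 s.
At the end, for the whole second after the job is handed in: The tin lies on its side at rest, its axis within 15 mm of the mat's middle line, its middle within 33 mm of the mat's centre along that line, parallel to the mat's long side within 0.15 rad. The other things were moved no more than 35 mm and not tipped (y of tin in the frame of mat between -0.015 and 0.015 m and x of tin in the frame of mat between -0.033 and 0.033 m and angle between the x axis of tin and the x axis of mat, either way round below 0.15 rad and height (world z) of tin between 0.034 and 0.042 m and linear speed of tin below 0.01 m/s); the robot touches nothing.
It fails at once if the tin is lifted or stood on end (height (world z) of tin above 0.05 m).
It fails at once if the fingers touch the tin below its upper half (contact force between the fingers and tin above 0.3 N and height (world z) of the grasp point below 0.057 m).
It fails at once if a pot, the saucer, the brush or the jar is pushed away (distance of any of succulent, emptypot, saucer, whitepot, brush, feedjar from where it was at the start of the episode above 0.035 m).
It fails at once if a pot or the jar is tipped over (angle between any of succulent, emptypot, whitepot, feedjar's own z axis and vertical above 0.5 rad).
It also fails if it takes over 72 s, if anything falls off the work surface, if the arm or the gripper's body presses on something with over 40 N, if the wrist force passes 120 N, or if a joint passes its speed limit or range.

## Working session

There is one attempt and no reset: what is moved stays moved. The work goes in short steps, Python scripts to look and compute and a tool call to move; the robot and the scene stay as the last step left them, time stands still between calls to the robot, and variables do not carry over. Pictures are saved under pics/ and viewed, at most 10 in all, crops included, and the job is handed in when it is done.

Besides the shell and the picture viewer there is one more tool, called after "Emit:" in YAML: its name, and indented under it one key for each argument. carry_out: Moves the arm, as the interface text tells. Its arguments: {"type":"object","properties":{"motion":{"type":"array","items":{"type":"array","items":{"type":"array","items":{"type":"number"}}}},"newtons":{"type":"number"}},"required":["motion"]}

```bash
mkdir -p pics; python3 - <<'E'
from rig import bot
import cv2
s=bot.observe();print(s)
for n in("top","side"):
    p=bot.camera_params(n);print(n,p)
    cv2.imwrite(f"pics/{n}0.png",cv2.resize(bot.camera(n),(800,600),interpolation=cv2.INTER_CUBIC))
E
ls
```

```text
{'t': 0.0, 'q': array([-1.36512369e+00,  2.45797835e-01,  1.55902522e+00,  2.92896016e-05,
        1.33867893e+00, -1.74116784e-01]), 'dq': array([ 2.22675080e-05, -2.69381371e-03,  4.97546069e-04, -7.39279926e-04,
        1.72863919e-03, -2.26543186e-04]), 'joint_efforts': array([-5.18034426e-05, -4.29507709e+01, -3.26131010e+01, -1.69011678e-04,
        5.28155637e-03,  4.31173470e-07]), 'tcp_pos': array([ 0.24085827, -0.60313018,  0.23018468]), 'ee_rot': array([ 9.82024306e-01,  1.88752089e-01, -8.14945143e-07, -9.54770430e-04]), 'contact_force': array([-0.12848018,  0.1640521 ,  0.42617279]), 'moment': array([-0.0467841 , -0.01259783,  0.00408514]), 'grip_force': 0.0, 'grip_width': 1.0009995159677705}
top {'vfov': 53.362372196189476, 'cx': 252.52390332311953, 'cy': 192.94604414551998, 'pose': array([[-4.67367174e-03,  9.84142570e-01, -1.77317677e-01,
         3.95999069e-01],
       [-9.99988751e-01, -4.45611885e-03,  1.62512225e-03,
        -7.47869593e-02],
       [ 8.09203341e-04,  1.77323277e-01,  9.84152326e-01,
         9.77840553e-01],
       [ 0.00000000e+00,  0.00000000e+00,  0.00000000e+00,
         1.00000000e+00]])}
side {'vfov': 50.043503636011266, 'cx': 258.5461469734826, 'cy': 180.2391997340573, 'pose': array([[-0.93980654,  0.21885164, -0.26242642,  0.27351759],
       [-0.34169537, -0.60822745,  0.71645213,  0.66256693],
       [-0.00281823,  0.76299628,  0.64639673,  0.70122664],
       [ 0.        ,  0.        ,  0.        ,  1.        ]])}
pics
```

View pics/top0.png

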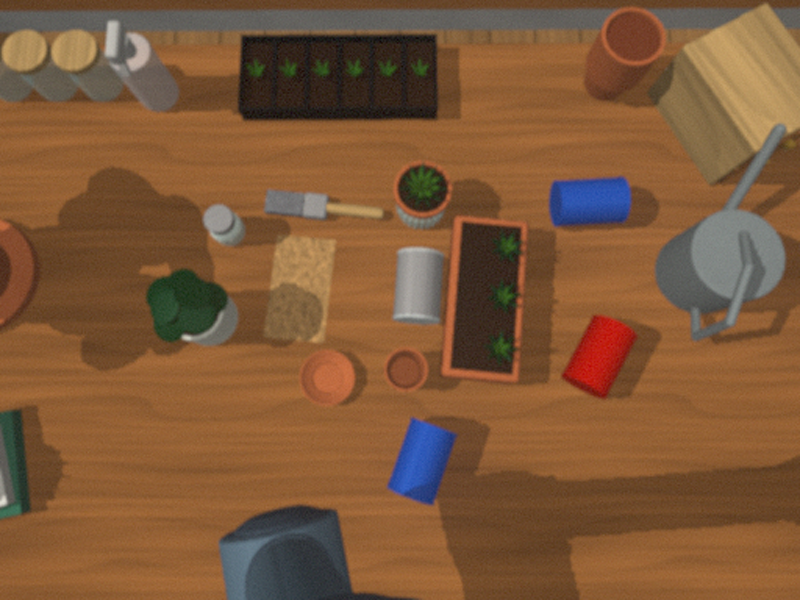

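View pics/side0.png

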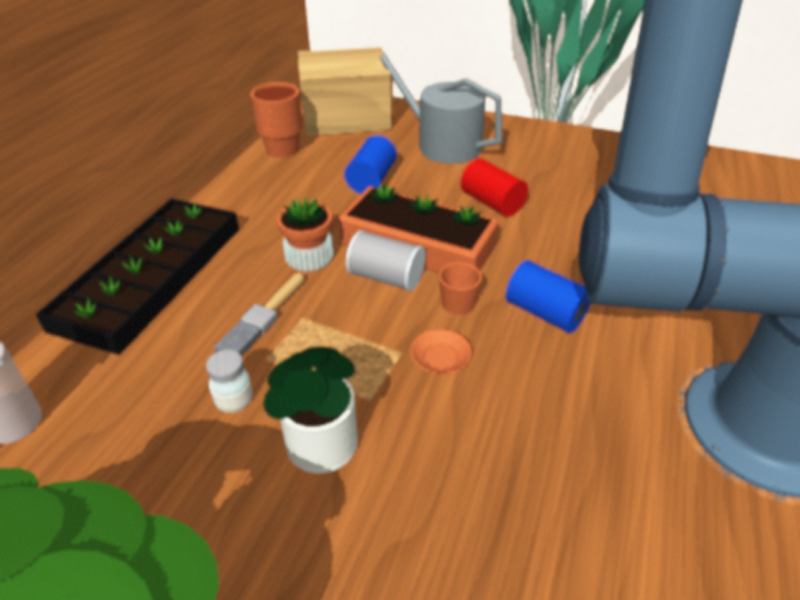

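The top view shows the steel tin at about (420,285), the mat at (300,290) and the trough at (487,298). The tin rolls left in the picture, which is +y. I'll enlarge this region to measure it.

```bash
cat > h.py <<'E'
from rig import bot
import cv2, numpy as np
def ray(n,u,v,z,p=None):
    p=p or bot.camera_params(n); f=192/np.tan(np.radians(p["vfov"]/2)); T=p["pose"]
    d=T[:3,:3]@np.array([(u-p["cx"])/f,-(v-p["cy"])/f,-1]); o=T[:3,3]
    return o+d*(z-o[2])/d[2]
def proj(n,P,p=None):
    p=p or bot.camera_params(n); f=192/np.tan(np.radians(p["vfov"]/2)); T=p["pose"]
    c=T[:3,:3].T@(np.array(P)-T[:3,3]); return p["cx"]-f*c[0]/c[2], p["cy"]+f*c[1]/c[2]
E
python3 - <<'E'
from h import *
im=np.mean([bot.camera("top") for _ in range(3)],axis=0).astype(np.uint8)
cv2.imwrite("pics/top_c.png",cv2.resize(im[125:265,155:355],None,fx=4,fy=4,interpolation=cv2.INTER_CUBIC))
E
```

```text
(no output)
```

View pics/top_c.png

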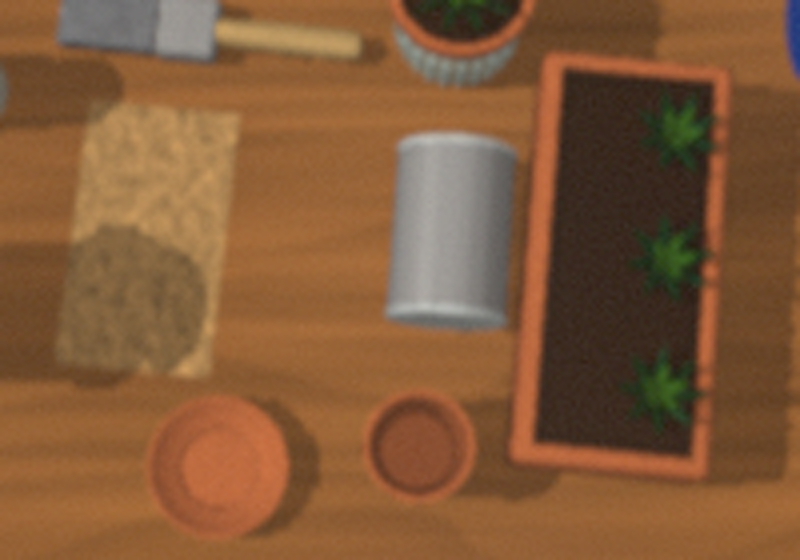

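The mat's corners are at crop pixels (90,100), (241,113), (211,378) and (57,366). The tin's silhouette corners are (398,138), (517,150), (505,328) and (387,318). The trough's rim corners are (545,53), (732,70), (706,478) and (511,460).

```bash
python3 - <<'E'
from h import *
R=lambda q,z:[ray("top",155+(u+.5)/4-.5,125+(v+.5)/4-.5,z) for u,v in q]
m=np.array(R([(90,100),(241,113),(211,378),(57,366)],0))
ang=lambda a,b:np.degrees(np.arctan2((a-b)[1],(a-b)[0]))
print("mat",m[:,:2].round(4),m.mean(0).round(4),[np.linalg.norm(m[i]-m[i-1]).round(4) for i in range(4)],ang(m[0],m[3]),ang(m[1],m[2]))
t=np.array(R([(545,53),(732,70),(706,478),(511,460)],.06))
print("tr",t[:,:2].round(4),t.mean(0).round(4),[np.linalg.norm(t[i]-t[i-1]).round(4) for i in range(4)],ang(t[0],t[3]),ang(t[1],t[2]))
t=np.array(R([(398,141),(517,151),(505,323),(387,315)],.038))
print("tin",t[:,:2].round(4),t.mean(0).round(4),[np.linalg.norm(t[i]-t[i-1]).round(4) for i in range(4)],ang(t[0],t[3]),ang(t[1],t[2]))
for n,q,z in[("empty",(420,447),.06),("saucer",(220,467),.018),("succ",(462,0),.09)]:print(n,R([q],z)[0])
# model-based tin fit: project cylinder silhouette onto edges (left/right lines, ends)
from scipy.optimize import least_squares
obs=np.array([(398,140),(392,230),(387,312),(517,155),(511,240),(505,320),(457,131),(445,329)],float)
obs=np.c_[155+(obs[:,0]+.5)/4-.5,125+(obs[:,1]+.5)/4-.5].astype(np.float32)
th=np.linspace(0,2*np.pi,60)
def res(x):
    a=np.array([np.cos(x[2]),np.sin(x[2]),0]);b=np.array([-a[1],a[0],0])
    P=[proj("top",np.array([x[0],x[1],.038])+s*.055*a+.038*(np.cos(k)*b+np.sin(k)*np.array([0,0,1])),cp) for s in(-1,1) for k in th]
    h=cv2.convexHull(np.array(P,np.float32))
    return [cv2.pointPolygonTest(h,(float(u),float(v)),True) for u,v in obs]
cp=bot.camera_params("top")
r=least_squares(res,[*t.mean(0)[:2],-.09],diff_step=1e-3);print("fit",r.x,np.degrees(r.x[2]),r.fun.round(2))
E
```

```text
mat [[0.6899 0.1232]
 [0.6805 0.0229]
 [0.5044 0.0399]
 [0.5126 0.139 ]] [0.5969 0.0812 0.    ] [np.float64(0.1781), np.float64(0.1007), np.float64(0.177), np.float64(0.0995)] -5.102907287513787 -5.514247766199469
tr [[ 0.7012 -0.1731]
 [ 0.6896 -0.2898]
 [ 0.4366 -0.2631]
 [ 0.4478 -0.1471]] [ 0.5688 -0.2183  0.06  ] [np.float64(0.2548), np.float64(0.1173), np.float64(0.2544), np.float64(0.1166)] -5.8583331498067555 -6.019562777942555
tin [[ 0.6506 -0.0808]
 [ 0.6438 -0.1562]
 [ 0.5336 -0.1466]
 [ 0.539  -0.0734]] [ 0.5918 -0.1143  0.038 ] [np.float64(0.1119), np.float64(0.0757), np.float64(0.1105), np.float64(0.0735)] -3.8149352139093766 -4.968458839200805
empty [ 0.45573577 -0.09279535  0.06      ]
saucer [0.44662227 0.03125488 0.018     ]
succ [ 0.72515118 -0.11998988  0.09      ]
fit [ 0.59109968 -0.11399453 -0.07585089] -4.345935956898463 [-0.2   0.28  0.52 -0.07  0.18  0.51 -0.17 -0.28]
```

Emit:
carry_out:
  motion:
    - [[0, 0, -10.54, 0, 0, 0, 128], [0, 0, -10.54, 0, 0, 0, 128], [0, 0, -10.54, 0, 0, 0, 128], [0, 0, -10.54, 0, 0, 0, 128], [0, 0, -10.54, 0, 0, 0, 128], [0, 0, -10.54, 0, 0, 0, 128], [0, 0, 0, 0.045, 0.03, 0, 128], [0, 0, 0, 0.045, 0.03, 0, 128]]

```text
t: 1.25
tcp_pos: [0.3089, -0.5184, 0.231]
ee_rot: [0.738, 0.675, 0.0, -0.0]
contact_force: [0.2, 0.7, 0.6]
grip_width: 0.496
grip_force: 0.0
```

Emit:
carry_out:
  motion:
    - [[0, 0, 0, 0.05, 0.03, 0, 128], [0, 0, 0, 0.05, 0.03, 0, 128], [0, 0, 0, 0.05, 0.03, 0, 128], [0, 0, 0, 0.05, 0.03, 0, 128], [0, 0, 0, 0.05, 0.03, 0, 128], [0, 0, 0, 0.05, 0.03, 0, 128], [0, 0, 0, 0.05, 0.03, 0, 128], [0, 0, 0, 0.04, 0.03, 0, 128]]

```text
t: 2.25
tcp_pos: [0.5826, -0.1496, 0.2314]
ee_rot: [0.737, 0.676, 0.0, 0.0]
contact_force: [-0.1, -0.6, 0.1]
grip_width: 0.498
grip_force: 0.0
```

```bash
python3 - <<'E'
from h import *
s=bot.observe();print(s["tcp_pos"],s["contact_force"]);p=bot.camera_params("wrist");print(p)
a=bot.camera("wrist");b=bot.camera("top")[125:265,105:305]
cv2.imwrite("pics/w1.png",cv2.resize(a,(800,600),interpolation=cv2.INTER_CUBIC))
E
```

```text
[ 0.58257014 -0.14961044  0.23136973] [-0.12593616 -0.56817865  0.13026481]
{'vfov': 63.46518484707107, 'cx': 253.6232450368294, 'cy': 188.44901721569698, 'pose': array([[ 9.96294811e-01,  8.17732244e-02,  2.66418598e-02,
         5.89626695e-01],
       [-8.59999105e-02,  9.44308547e-01,  3.17624595e-01,
        -6.79351891e-02],
       [ 8.15051312e-04, -3.18738933e-01,  9.47842196e-01,
         3.74526062e-01],
       [ 0.00000000e+00,  0.00000000e+00,  0.00000000e+00,
         1.00000000e+00]])}
```

View pics/w1.png

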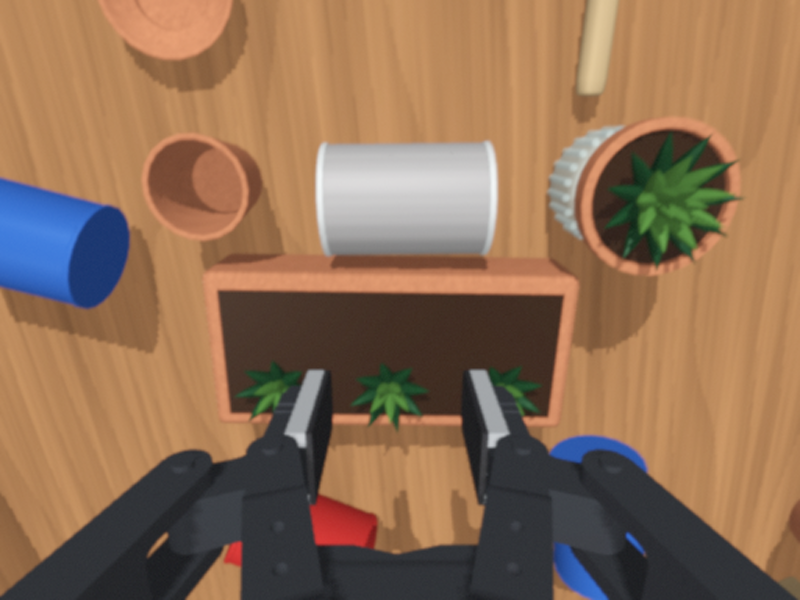

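The wrist view shows the tin square to the tool: its edges run level from (318,143) to (497,141). It is centred about 10 px right of mid-finger, or 6 mm along tool y. I'll descend just behind its top line.

Emit:
carry_out:
  motion:
    - [[0, 0, 0, 0.016, 0.006, 0, 128], [0, 0, 0, 0, 0, 0.045, 128], [0, 0, 0, 0, 0, 0.045, 128], [0, 0, 0, 0, 0, 0.045, 128], [0, 0, 0, 0, 0, 0.008, 128], [0, 0, 0, 0, 0, 0, 128], [0, 0, 0, 0, 0, 0, 128], [0, 0, 0, 0, 0, 0, 128]]

```text
t: 3.35
tcp_pos: [0.5902, -0.1368, 0.0903]
ee_rot: [0.737, 0.676, 0.001, 0.002]
contact_force: [-0.3, 0.8, -1.5]
grip_width: 0.504
grip_force: 0.0
```

Emit:
carry_out:
  motion:
    - [[0, 0, 0, 0, 0, 0.003, 128], [0, 0, 0, 0, 0, 0.003, 128], [0, 0, 0, 0, 0, 0.003, 128], [0, 0, 0, 0, 0, 0.003, 128], [0, 0, 0, 0, 0, 0, 128], [0, 0, 0, 0, 0, 0, 128], [0, 0, 0, 0, 0, 0, 128], [0, 0, 0, 0, 0, 0, 128]]

```text
t: 4.35
tcp_pos: [0.5891, -0.1363, 0.0764]
ee_rot: [0.737, 0.676, 0.0, 0.0]
contact_force: [0.1, -0.4, -0.1]
grip_width: 0.496
grip_force: 0.0
```

Emit:
carry_out:
  motion:
    - [[0, 0, 0, 0, 0, 0.002, 128], [0, 0, 0, 0, 0, 0, 128], [0, 0, 0, 0, 0, 0.002, 128], [0, 0, 0, 0, 0, 0, 128], [0, 0, 0, 0, 0, 0.001, 128], [0, 0, 0, 0, 0, 0, 128], [0, 0, 0, 0, 0, 0, 128], [0, 0, 0, 0, 0, 0, 128]]

```text
t: 5.35
tcp_pos: [0.5891, -0.1362, 0.0713]
ee_rot: [0.737, 0.676, 0.0, 0.0]
contact_force: [-0.4, 0.5, -0.4]
grip_width: 0.496
grip_force: 0.0
```

Emit:
carry_out:
  motion:
    - [[0, 0, 0, 0, 0, 0.001, 128], [0, 0, 0, 0, 0, 0, 128], [0, 0, 0, 0, 0, 0.001, 128], [0, 0, 0, 0, 0, 0, 128], [0, 0, 0, 0, 0, 0.001, 128], [0, 0, 0, 0, 0, 0, 128], [0, 0, 0, 0, 0, 0, 128], [0, 0, 0, 0, 0, 0, 128]]

```text
t: 6.35
tcp_pos: [0.5893, -0.1368, 0.0692]
ee_rot: [0.737, 0.676, -0.0, 0.0]
contact_force: [-2.1, -1.2, 5.8]
grip_width: 0.499
grip_force: 3.0
```

Emit:
carry_out:
  motion:
    - [[0, 0, 0, 0.006, 0, -0.0005, 128], [0, 0, 0, 0.008, 0, -0.0005, 128], [0, 0, 0, 0.01, 0, -0.0005, 128], [0, 0, 0, 0.01, 0, 0, 128], [0, 0, 0, 0.01, 0, 0, 128], [0, 0, 0, 0.01, 0, 0, 128], [0, 0, 0, 0.006, 0, 0, 128], [0, 0, 0, 0, 0, 0, 128]]

```text
t: 7.35
tcp_pos: [0.5944, -0.0763, 0.0726]
ee_rot: [0.737, 0.676, -0.001, -0.0]
contact_force: [-10.8, 0.3, 18.8]
grip_width: 0.496
grip_force: 9.5
```

```bash
python3 - <<'E'
from h import *
s=bot.observe();print(s["tcp_pos"],s["contact_force"])
b=bot.camera("top")[125:265,105:305]
cv2.imwrite("pics/t2.png",cv2.resize(b,None,fx=4,fy=4,interpolation=cv2.INTER_CUBIC))
E
```

```text
[ 0.59442408 -0.07630661  0.07264146] [-10.79176479   0.34078021  18.83989746]
```

View pics/t2.png

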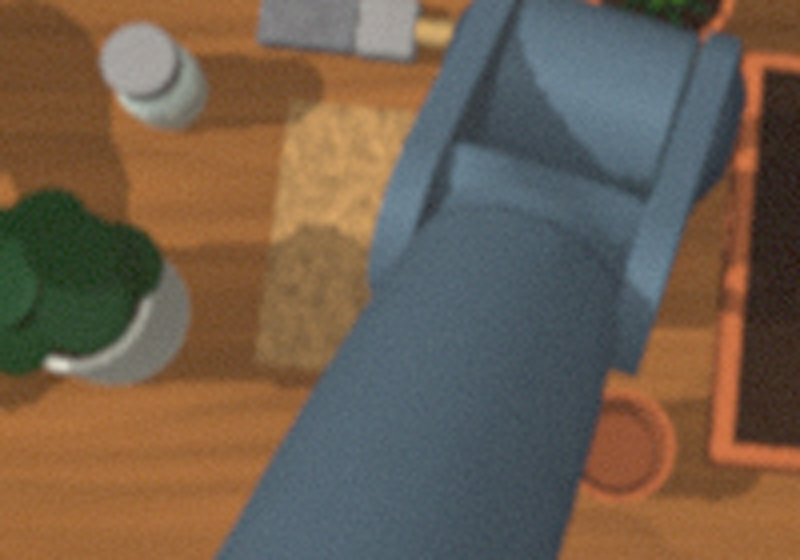

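The top view is now blocked by the arm; the white pot's near side is at about (190,300) and the mat is still clear. I'll lift, step back and measure the tin with the wrist camera.

Emit:
carry_out:
  motion:
    - [[0, 0, 0, 0, 0, -0.006, 128], [0, 0, 0, 0, 0, -0.012, 128], [0, 0, 0, -0.016, 0, -0.01, 128], [0, 0, 0, -0.02, 0, 0, 128], [0, 0, 0, 0, 0, 0, 128], [0, 0, 0, 0, 0, 0, 128], [0, 0, 0, 0, 0, 0, 128], [0, 0, 0, 0, 0, 0, 128]]

```text
t: 8.4
tcp_pos: [0.591, -0.1119, 0.0975]
ee_rot: [0.737, 0.676, -0.0, -0.0]
contact_force: [-0.3, 0.6, -0.4]
grip_width: 0.504
grip_force: 0.0
```

```bash
cat >> h.py <<'E'
def mask(im):
    hsv=cv2.cvtColor(cv2.GaussianBlur(im,(3,3),0),cv2.COLOR_BGR2HSV)
    return ((hsv[...,1]<60)&(hsv[...,2]>90)).astype(np.uint8)
def tin(n,seed_xy,im,p):
    """fit (x,y,yaw) of the lying tin to its low-saturation blob nearest seed"""
    from scipy.optimize import least_squares
    m=mask(im); k,lab,st,ce=cv2.connectedComponentsWithStats(m)
    sp=np.array(proj(n,[*seed_xy,.05],p)); c=[i for i in range(1,k) if st[i,4]>1500]
    i=min(c,key=lambda i:np.linalg.norm(ce[i]-sp)); pts=cv2.findContours((lab==i).astype(np.uint8),0,1)[0]
    pts=cv2.convexHull(max(pts,key=len))[:,0].astype(float); th=np.linspace(0,2*np.pi,60)
    def res(x):
        a=np.array([np.cos(x[2]),np.sin(x[2]),0]);b=np.array([-a[1],a[0],0])
        P=[proj(n,np.array([x[0],x[1],.038])+s*.055*a+.038*(np.cos(t)*b+np.sin(t)*np.array([0,0,1])),p) for s in(-1,1) for t in th]
        h=cv2.convexHull(np.array(P,np.float32)); return [cv2.pointPolygonTest(h,tuple(q),True) for q in pts]
    r=least_squares(res,[*seed_xy,-.09],diff_step=3e-3,loss="soft_l1")
    return r.x.round(4), np.abs(r.fun).mean().round(2), st[i]
E
python3 - <<'E'
from h import *
w=cv2.resize(cv2.imread("pics/w1.png"),(512,384),interpolation=cv2.INTER_AREA)
p=bot.camera_params("wrist");im=bot.camera("wrist");cv2.imwrite("pics/w3.png",im)
p0=dict(p);p0["pose"]=np.array([[.996294811,.0817732244,.0266418598,.589626695],[-.0859999105,.944308547,.317624595,-.0679351891],[.000815,-.318738933,.947842196,.374526062],[0,0,0,1]])
print(tin("wrist",(.591,-.114),w,p0))
print(bot.observe()["tcp_pos"]);print(tin("wrist",(.594,-.084),im,p))
ps=bot.camera_params("side");i2=bot.camera("side");cv2.imwrite("pics/s3.png",i2);print(tin("side",(.594,-.084),i2,ps))
E
```

```text
(array([ 0.592 , -0.1123, -0.0793]), np.float64(0.26), array([ 202,   90,  117,   74, 8049], dtype=int32))
[ 0.59108413 -0.11194517  0.09761519]
(array([ 0.5937, -0.0825, -0.0845]), np.float64(0.27), array([  154,   108,   200,   116, 21682], dtype=int32))
(array([ 0.9929, -1.0337,  0.0842]), np.float64(33.52), array([ 196,    0,   95,   62, 2380], dtype=int32))
```

Emit:
carry_out:
  motion:
    - [[0, 0, 0, 0.007, 0, 0.012, 128], [0, 0, 0, 0, 0, 0.01, 128], [0, 0, 0, 0, 0, 0.005, 128], [0, 0, 0, 0, 0, 0.0015, 128], [0, 0, 0, 0.006, 0, -0.0005, 128], [0, 0, 0, 0.009, 0, -0.0005, 128], [0, 0, 0, 0.01, 0, -0.0005, 128], [0, 0, 0, 0.01, 0, 0, 128]]

```text
t: 9.5
tcp_pos: [0.5946, -0.0708, 0.0727]
ee_rot: [0.737, 0.676, -0.001, -0.0]
contact_force: [-8.3, 0.7, 14.5]
grip_width: 0.495
grip_force: 7.4
```

Emit:
carry_out:
  motion:
    - [[0, 0, 0, 0.01, 0, 0, 128], [0, 0, 0, 0.01, 0, 0, 128], [0, 0, 0, 0.01, 0, 0, 128], [0, 0, 0, 0.008, 0, 0, 128], [0, 0, 0, 0.003, 0, 0, 128], [0, 0, 0, 0, 0, 0, 128], [0, 0, 0, 0, 0, -0.01, 128], [0, 0, 0, 0, 0, -0.018, 128]]

```text
t: 10.5
tcp_pos: [0.5979, -0.0296, 0.0989]
ee_rot: [0.737, 0.676, -0.0, -0.001]
contact_force: [-0.3, 0.1, 0.9]
grip_width: 0.497
grip_force: 0.0
```

```bash
python3 - <<'E'
from h import *
p=bot.camera_params("wrist");im=bot.camera("wrist");cv2.imwrite("pics/w4.png",cv2.resize(im,(800,600)))
print(bot.observe()["tcp_pos"]);print(tin("wrist",(.598,-.044),im,p))
E
```

```text
[ 0.60015183 -0.03009035  0.1023828 ]
(array([ 0.5969, -0.0447, -0.0827]), np.float64(0.83), array([  162,   173,   185,   114, 17154], dtype=int32))
```

View pics/w4.png

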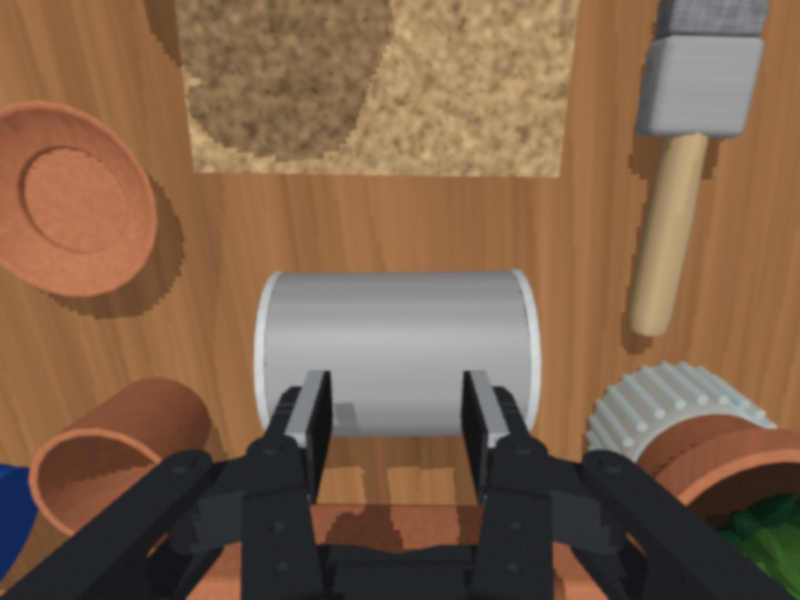

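The wrist view shows the tin square, with both ends clear. The mat's near edge runs from (194,173) to (559,177). Strokes are working well at 38 mm each.

Emit:
carry_out:
  motion:
    - [[0, 0, 0, -0.018, -0.001, 0, 128], [0, 0, 0, -0.018, -0.001, 0, 128], [0, 0, 0, 0, 0, 0.015, 128], [0, 0, 0, 0, 0, 0.012, 128], [0, 0, 0, 0, 0, 0.0045, 128], [0, 0, 0, 0, 0, 0.0015, 128], [0, 0, 0, 0.006, 0, -0.0005, 128], [0, 0, 0, 0.009, 0, -0.0005, 128]]

```text
t: 11.55
tcp_pos: [0.5949, -0.052, 0.071]
ee_rot: [0.737, 0.676, -0.002, 0.0]
contact_force: [-16.5, -3.4, 34.4]
grip_width: 0.495
grip_force: 17.3
```

Emit:
carry_out:
  motion:
    - [[0, 0, 0, 0.01, 0, -0.0005, 128], [0, 0, 0, 0.01, 0, 0, 128], [0, 0, 0, 0.01, 0, 0, 128], [0, 0, 0, 0.01, 0, 0, 128], [0, 0, 0, 0.01, 0, 0, 128], [0, 0, 0, 0.008, 0, 0, 128], [0, 0, 0, 0.003, 0, 0, 128], [0, 0, 0, 0, 0, 0, 128]]

```text
t: 12.55
tcp_pos: [0.5999, 0.0121, 0.071]
ee_rot: [0.737, 0.676, -0.0, -0.002]
contact_force: [-15.5, 5.9, 30.8]
grip_width: 0.498
grip_force: 15.6
```

Emit:
carry_out:
  motion:
    - [[0, 0, 0, 0, 0, -0.01, 128], [0, 0, 0, 0, 0, -0.018, 128], [0, 0, 0, -0.018, 0, 0, 128], [0, 0, 0, -0.018, 0, 0, 128], [0, 0, 0, 0, 0, 0, 128], [0, 0, 0, 0, 0, 0, 128], [0, 0, 0, 0, 0, 0, 128], [0, 0, 0, 0, 0, 0, 128]]

```text
t: 13.55
tcp_pos: [0.5967, -0.0251, 0.0952]
ee_rot: [0.737, 0.676, 0.0, -0.0]
contact_force: [0.2, 0.5, 0.1]
grip_width: 0.497
grip_force: 0.0
```

```bash
python3 - <<'E'
from h import *
p=bot.camera_params("wrist");im=bot.camera("wrist");cv2.imwrite("pics/w5.png",cv2.resize(im,(800,600)))
print(bot.observe()["tcp_pos"]);print(tin("wrist",(.600,-.006),im,p))
E
```

```text
[ 0.59669576 -0.02515319  0.0952256 ]
(array([ 0.6001, -0.0046, -0.0663]), np.float64(3.71), array([  157,   121,   200,   165, 22127], dtype=int32))
```

View pics/w5.png

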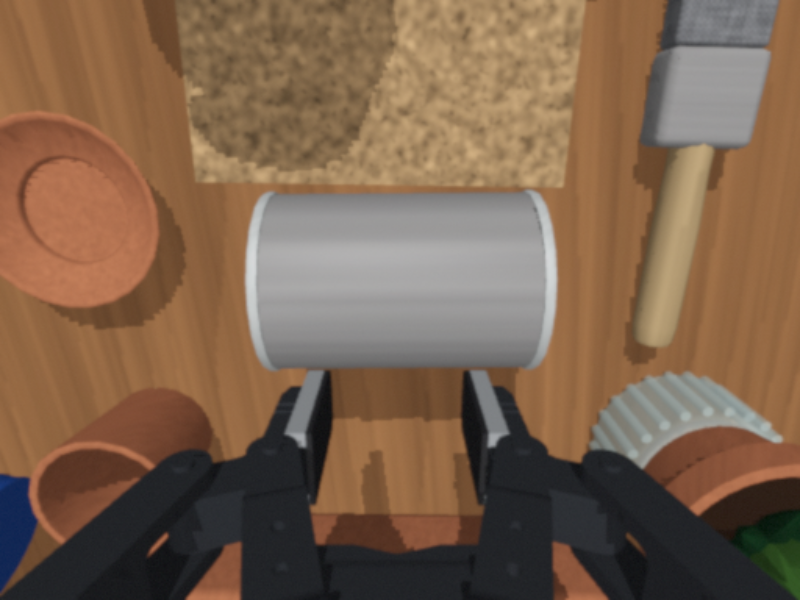

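The tin's edges are at rows 193 and 369 and columns 247 to 556. The mat's near corners are at (195,182) and (564,186). I'll refit from those readings.

```bash
cat >> h.py <<'E'
def tinpts(n,x0,obs,p):
    from scipy.optimize import least_squares
    th=np.linspace(0,2*np.pi,60)
    def res(x):
        a=np.array([np.cos(x[2]),np.sin(x[2]),0]);b=np.array([-a[1],a[0],0])
        P=[proj(n,np.array([x[0],x[1],.038])+s*.055*a+.038*(np.cos(t)*b+np.sin(t)*np.array([0,0,1])),p) for s in(-1,1) for t in th]
        h=cv2.convexHull(np.array(P,np.float32)); return [cv2.pointPolygonTest(h,tuple(q),True) for q in obs]
    r=least_squares(res,[*x0,-.09],diff_step=3e-3); return r.x.round(4),r.fun.round(2)
def rel(t,mc,my=np.radians(-5.5)):
    d=np.array(t[:2])-np.array(mc[:2]); return d@[np.cos(my),np.sin(my)], d@[-np.sin(my),np.cos(my)]
E
python3 - <<'E'
from h import *
p=bot.camera_params("wrist")
o=(np.array([(280,193),(400,193),(525,192),(285,369),(400,369),(520,368),(247,285),(556,280)],float)+.5)*.64-.5
t,r=tinpts("wrist",(.6,-.005),o,p);print(t,r)
a,b=[ray("wrist",(u+.5)*.64-.5,(v+.5)*.64-.5,0) for u,v in((195,182),(564,186))]
e=(b-a)/np.linalg.norm(b-a);c=(a+b)/2+.05*np.array([-e[1],e[0],0]);print(a,b,np.linalg.norm(b-a),np.degrees(np.arctan2(e[1],e[0])),"mat",c)
print(rel(t,c),rel(t,(.5969,.0812)))
E
```

```text
[ 0.6004 -0.0047 -0.0824] [0.77 1.09 0.79 1.15 0.86 1.2  0.67 0.67]
[0.50543937 0.04199952 0.        ] [0.68225823 0.02475681 0.        ] 0.17765759323165942 -5.569657775536867 mat [0.59870159 0.08314212 0.        ]
(np.float64(0.01010988212787186), np.float64(-0.08727492265991965)) (np.float64(0.011717036835772424), np.float64(-0.08516907330591987))
```

Emit:
carry_out:
  motion:
    - [[0, 0, 0, -0.001, 0.002, 0.012, 128], [0, 0, 0, 0, 0, 0.009, 128], [0, 0, 0, 0, 0, 0.004, 128], [0, 0, 0, 0, 0, 0.001, 128], [0, 0, 0, 0.006, 0, -0.0005, 128], [0, 0, 0, 0.009, 0, -0.0005, 128], [0, 0, 0, 0.01, 0, -0.0005, 128], [0, 0, 0, 0.01, 0, 0, 128]]

```text
t: 14.6
tcp_pos: [0.6015, 0.0083, 0.0728]
ee_rot: [0.737, 0.676, -0.001, -0.001]
contact_force: [-8.3, 0.8, 15.0]
grip_width: 0.495
grip_force: 7.4
```

Emit:
carry_out:
  motion:
    - [[0, 0, 0, 0.01, 0, 0, 128], [0, 0, 0, 0.01, 0, 0, 128], [0, 0, 0, 0.01, 0, 0, 128], [0, 0, 0, 0.008, 0, 0, 128], [0, 0, 0, 0.003, 0, 0, 128], [0, 0, 0, 0, 0, 0, 128], [0, 0, 0, 0, 0, 0, 128], [0, 0, 0, 0, 0, -0.01, 128]]

```text
t: 15.6
tcp_pos: [0.6047, 0.0492, 0.0803]
ee_rot: [0.737, 0.676, -0.0, -0.001]
contact_force: [0.7, 0.5, -0.0]
grip_width: 0.503
grip_force: 0.0
```

Emit:
carry_out:
  motion:
    - [[0, 0, 0, 0, 0, -0.018, 128], [0, 0, 0, -0.02, 0, 0, 128], [0, 0, 0, -0.02, 0, 0, 128], [0, 0, 0, 0, 0, 0, 128], [0, 0, 0, 0, 0, 0, 128], [0, 0, 0, 0, 0, 0, 128], [0, 0, 0, 0, 0, 0, 128], [0, 0, 0, 0, 0, 0, 128]]

```text
t: 16.6
tcp_pos: [0.6018, 0.0095, 0.0988]
ee_rot: [0.737, 0.676, 0.0, -0.0]
contact_force: [0.7, -0.3, 0.4]
grip_width: 0.497
grip_force: 0.0
```

```bash
python3 - <<'E'
from h import *
p=bot.camera_params("wrist");im=bot.camera("wrist");cv2.imwrite("pics/w6.png",cv2.resize(im,(800,600)))
print(bot.observe()["tcp_pos"]);print(tin("wrist",(.604,.034),im,p))
E
```

```text
[0.60176859 0.00945513 0.09876396]
(array([ 0.6033,  0.035 , -0.0816]), np.float64(0.25), array([  154,   114,   197,   115, 21113], dtype=int32))
```

View pics/w6.png

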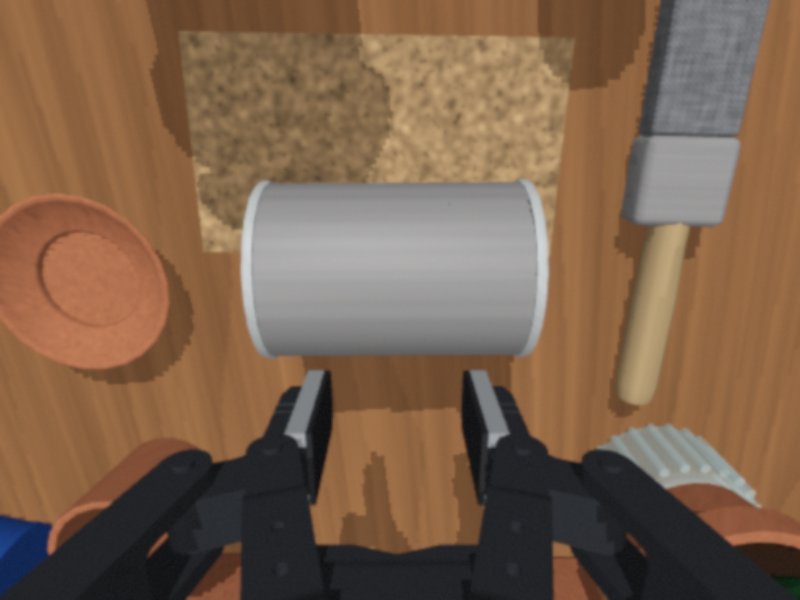

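The tin is over the mat's near half. The mat's far corners are at (180,32) and (575,38) and its near-left corner is at (203,251).

```bash
python3 - <<'E'
from h import *
a,b=[ray("wrist",(u+.5)*.64-.5,(v+.5)*.64-.5,0) for u,v in((180,32),(575,38))]
e=(b-a)/np.linalg.norm(b-a);c=(a+b)/2-.05*np.array([-e[1],e[0],0]);print(np.linalg.norm(b-a),np.degrees(np.arctan2(e[1],e[0])),"mat",c)
t=(.6033,.035);print(rel(t,c),rel(t,(.5969,.0812)))
print("pot near",ray("top",152,202,.08),ray("top",152,202,0.04))
E
```

```text
0.1761077679270651 -5.735619189750832 mat [5.99288454e-01 8.27557866e-02 1.38777878e-17]
(np.float64(0.008570267417474312), np.float64(-0.047151438786651234)) (np.float64(0.010798609435984253), np.float64(-0.04537389154843422))
pot near [0.53697862 0.16279207 0.08      ] [0.54325944 0.17337653 0.04      ]
```

Emit:
carry_out:
  motion:
    - [[0, 0, 0, 0.004, 0, 0.013, 128], [0, 0, 0, 0, 0, 0.01, 128], [0, 0, 0, 0, 0, 0.005, 128], [0, 0, 0, 0, 0, 0.0015, 128], [0, 0, 0, 0.006, 0, -0.0005, 128], [0, 0, 0, 0.009, 0, -0.0005, 128], [0, 0, 0, 0.01, 0, -0.0005, 128], [0, 0, 0, 0.01, 0, 0, 128]]

```text
t: 17.65
tcp_pos: [0.6048, 0.0483, 0.0727]
ee_rot: [0.737, 0.676, -0.001, -0.001]
contact_force: [-10.6, 0.6, 16.2]
grip_width: 0.501
grip_force: 7.9
```

Emit:
carry_out:
  motion:
    - [[0, 0, 0, 0.009, 0, 0, 128], [0, 0, 0, 0.005, 0, 0, 128], [0, 0, 0, 0.002, 0, 0, 128], [0, 0, 0, 0, 0, 0, 128], [0, 0, 0, 0, 0, 0, 128], [0, 0, 0, 0, 0, -0.01, 128], [0, 0, 0, 0, 0, -0.018, 128], [0, 0, 0, -0.015, 0, 0, 128]]

```text
t: 18.65
tcp_pos: [0.6068, 0.0489, 0.101]
ee_rot: [0.737, 0.676, 0.001, 0.002]
contact_force: [-0.2, -0.0, -0.0]
grip_width: 0.496
grip_force: 0.0
```

Emit:
carry_out:
  motion:
    - [[0, 0, 0, -0.015, 0, 0, 128], [0, 0, 0, 0, 0, 0, 128], [0, 0, 0, 0, 0, 0, 128], [0, 0, 0, 0, 0, 0, 128], [0, 0, 0, 0, 0, 0, 128], [0, 0, 0, 0, 0, 0, 128], [0, 0, 0, 0, 0, 0, 128], [0, 0, 0, 0, 0, 0, 128]]

```text
t: 19.65
tcp_pos: [0.6039, 0.0342, 0.0988]
ee_rot: [0.737, 0.676, 0.0, -0.0]
contact_force: [0.1, -0.4, -0.3]
grip_width: 0.497
grip_force: 0.0
```

```bash
python3 - <<'E'
from h import *
p=bot.camera_params("wrist");im=bot.camera("wrist");cv2.imwrite("pics/w7.png",cv2.resize(im,(800,600)))
print(bot.observe()["tcp_pos"]);t=tin("wrist",(.605,.06),im,p);print(t,rel(t[0],(.599,.082)))
E
```

```text
[0.60396273 0.03412784 0.09882024]
(array([ 0.6059,  0.0607, -0.08  ]), np.float64(0.35), array([  154,   112,   198,   115, 21073], dtype=int32)) (np.float64(0.008909748297414323), np.float64(-0.020540603332831368))
```

Emit:
carry_out:
  motion:
    - [[0, 0, 0, 0.005, 0, 0.013, 128], [0, 0, 0, 0, 0, 0.01, 128], [0, 0, 0, 0, 0, 0.005, 128], [0, 0, 0, 0, 0, 0.0015, 128], [0, 0, 0, 0.006, 0, -0.0005, 128], [0, 0, 0, 0.008, 0, -0.0005, 128], [0, 0, 0, 0.009, 0, -0.0005, 128], [0, 0, 0, 0.008, 0, 0, 128]]

```text
t: 20.7
tcp_pos: [0.6067, 0.0703, 0.0727]
ee_rot: [0.737, 0.676, -0.001, -0.001]
contact_force: [-10.1, 0.1, 15.3]
grip_width: 0.5
grip_force: 7.8
```

Emit:
carry_out:
  motion:
    - [[0, 0, 0, 0.006, 0, 0, 128], [0, 0, 0, 0.003, 0, 0, 128], [0, 0, 0, 0.001, 0, 0, 128], [0, 0, 0, 0, 0, 0, 128], [0, 0, 0, 0, 0, 0, 128], [0, 0, 0, 0, 0, -0.01, 128], [0, 0, 0, 0, 0, -0.018, 128], [0, 0, 0, 0, 0, -0.03, 128]]

```text
t: 21.7
tcp_pos: [0.6074, 0.0799, 0.129]
ee_rot: [0.737, 0.676, -0.001, -0.001]
contact_force: [0.7, -0.5, 0.2]
grip_width: 0.5
grip_force: 0.0
```

Emit:
carry_out:
  motion:
    - [[0, 0, 0, -0.015, 0, -0.02, 128], [0, 0, 0, -0.02, 0, -0.03, 128], [0, 0, 0, -0.03, 0, -0.02, 128], [0, 0, 0, -0.01, 0, 0, 128], [0, 0, 0, 0, 0, 0, 128], [0, 0, 0, 0, 0, 0, 128], [0, 0, 0, 0, 0, 0, 128], [0, 0, 0, 0, 0, 0, 128]]

```text
t: 22.7
tcp_pos: [0.6012, 0.0058, 0.1983]
ee_rot: [0.737, 0.676, -0.0, -0.0]
contact_force: [-0.7, 0.8, -0.7]
grip_width: 0.497
grip_force: 0.0
```

```bash
python3 - <<'E'
from h import *
p=bot.camera_params("wrist");im=bot.camera("wrist");cv2.imwrite("pics/w8.png",cv2.resize(im,(800,600)))
print(bot.observe()["tcp_pos"]);t=tin("wrist",(.606,.08),im,p);print(t,rel(t[0],(.599,.082)))
E
```

```text
[0.60131868 0.00568608 0.19846816]
(array([ 0.6081,  0.0819, -0.0788]), np.float64(0.35), array([  186,    45,   137,    88, 11161], dtype=int32)) (np.float64(0.009067689980393348), np.float64(0.0007726567280973172))
```

View pics/w8.png

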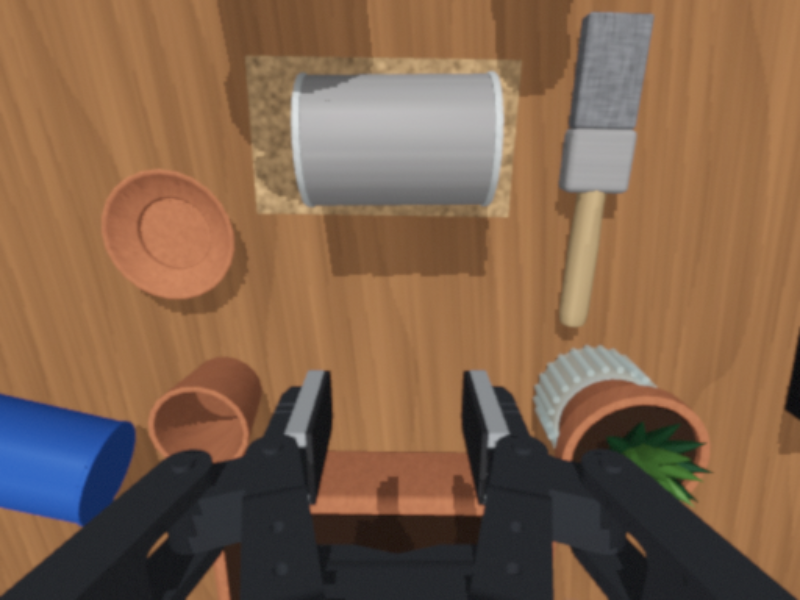

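The tin lies square on the mat. It sits within about 1 mm of the middle line and 9 mm off along it, with both ends over the cork and the hand clear. Mat corners are at (247,56), (521,61), (509,216) and (257,213). I'm handing it in.

```bash
python3 -c "
from rig import bot
print(bot.finish_job())"
```

```text
the job is handed in; nothing more can be done
None
```

The tin was rolled onto the cork mat by pushing along its top and measures about 1 mm from the middle line, about 9 mm off centre along it, and square to the mat within about 1°; the hand is clear and the job is handed in, but no verdict came back.

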